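# Load the slotted weight on the calibration stand

## Task

Pick up the slotted weight (the disc with a gap in its rim, not the closed one), slip it sideways through its gap onto the slim neck of the calibration stand's rod, below the knob, then lower it over the thick part of the rod until it lies flat on the round plate, and let it go. The rod is on soft springs and not always clamped at the same place on its track, so feel for it gently (keep the push on it well under 15 N), and leave the other things where they stand.

Things in the scene. Friction and masses are not known exactly. Their poses are not given: they have to be found in the camera images.
- weight_grip (a point): Centre of the grip fin of the loose slotted weight: black upright plate 32 mm long (x), 10 mm thick (y, pinch across this), 36 mm high. The point is 18 mm below the fin's top, 27 mm above the weight's underside. Axes are the weight's: x from the fin through the disc's centre (48 mm away) and out of the gap, z up. Starts flat on the worktop at the right, fin up; 0.16 to 0.24 kg.
- weight_eye (a point): Centre of the slotted weight's eye (round hole, 15 mm across), mid-thickness; axes as weight_grip. Steel disc 60 mm across, 10 mm thick: underside 5 mm below this point. A gap 10 mm wide runs from the eye along +x, flaring from 10 mm at 20 mm from the centre to 20 mm at the rim. Eye's back wall is at x = -7.5 mm. Centre of mass about 7 mm towards the fin.
- stand: Fixed calibration stand: grey base 160 x 100 x 14 mm, origin at the centre of its underside, x along its length and track (roughly away from the robot), z up. On the track a block (44 x 44 mm, up to 38 mm high) is clamped, with a 26 mm column, a round plate and a rod on it. Their one axis has y = 0 but any x from -20 to +20 mm; which is not given (look or feel); it stays for the run.
- stand_neck (a point): Fixed point above the base's centre, 126 mm up, axes as stand: mid-height of the slim neck (7 mm across, 116 to 136 mm high), NOT its place along x: the neck's axis is within 20 mm of here along x. The gap passes the neck while the weight's underside is 116 to 126 mm up. A knob 22 mm across tops the rod (136 to 148 mm) and does not pass the eye.
- stand_seat (a point): Fixed point above the base's centre, 95 mm up, axes as stand: height of the top of the round plate (44 mm across) where the weight shall lie; the plate's centre is on the rod's axis, within 20 mm of here along x. From it rises the thick rod, 12 mm across up to 109 mm (enters the eye, not the gap), then a cone narrowing to the 7 mm neck at 116 mm.
- carrier (a joint): Height of plate, rod and knob (one piece) on their springs, m: 0 unloaded, negative when pressed down, to -0.006. Springs: about 4 N per mm downward, 3 N per mm sideways (to 7 mm either way). When the neck touches the back of the eye, the eye's centre is 4 mm past the neck's axis; if the weight is then lowered, the cone centres the rod in the eye.
- ring_weight: Loose closed weight of the same set: same sizes and fin, but a plain disc with a 15 mm hole and no gap, so it cannot go on. Origin at the centre of the disc's underside, fin towards -x. To be left alone.
- slotted_weight: The whole slotted weight; origin at the centre of the disc's underside, x out of the gap, z up. Between it and the stand is a shaker with a white jar on it, up to 170 mm high; at the left of the stand a steel bath, 235 mm high: carry the weight above them.
- beaker: Loose glass beaker, 74 mm across, 92 mm high, origin at the centre of its underside. To be left alone.
- dropper: Loose brown dropper bottle, 34 mm across, 102 mm high, origin at the centre of its underside. To be left alone.
- petri_dish: Loose petri dish with lid, 91 mm across, 16 mm high, origin at the centre of its underside. To be left alone.

How it is judged:
By the outcome, as a careful person would: the job done as asked, in the order asked, and still so for the second after the job is handed in, with the robot touching nothing.
It also fails if it takes over 58 s, if anything falls off the work surface, if the arm or the gripper's body presses on something with over 40 N, if the wrist force passes 120 N, or if a joint passes its speed limit or range.

## Robot

A 6-joint arm with a two-finger parallel gripper is mounted at the origin on the work surface; the furniture and walls round the work are solid. World frame = base frame: x ahead of the robot, y to its left, z up, the work surface at z = 0. Lengths are in mm, angles in rad, forces in N, time in s.
With the tool pointing down it reaches from about 275 to 850 mm from the base axis. Payload 5.2 kg.
Tool frame: the origin (TCP) lies between the finger pads; the fingertips stand 19 mm ahead of it and the grasp point (between the pads) is the TCP; z points along the fingers, y is the direction in which the jaws open and shut (so a half turn about z gives the same grasp; the last joint's range is limited). The gripper opens to 85 mm and grips with 20 to 120 N. Pads are 22 mm wide; open, the fingers measure 114 mm over their backs; the gripper's body (76 mm by 85 mm) begins 54 mm behind the grasp point. The pads swing forward as they close: fully open they stand 13 mm farther back than shut.
Start: joints at [-1.332, 0.259, 1.535, -0, 1.348, -0.203], TCP at [235.183, -497.186, 250.31] pointing down, gripper open.
Joint ranges: [-3.14, 3.14], [-0.91, 2.08], [0.19, 2.58], [-1.22, 4.36], [0.22, 2.71], [-3.12, 3.12]. Speed limits (rad/s): [2.57, 2.57, 3.14, 3.14, 3.14, 3.14].

## Interface

Orientations are given as a rotation vector (axis times angle).
In Python, from workcell import bot, cams gives the robot as it stands. The module is installed in compiled form; this text tells all that it offers.
- The arm moves only by the shell command python3 -m handwheel 'ROWS' [FORCE]. ROWS is JSON, a list of rows, each a list of 5 numbers: the closure, from 0 (fully open) to 1 (shut), then the shift along the tool's x, y, z in m, then the turn about the tool's z in degrees. A call has 1 to 12 rows; each row shifts and turns the commanded pose from where the row before left it, along the tool's axes as they then stand; what a row does not reach is not made up. A row lasts 1/8 s, in which the tool goes at most 62.5 mm and 10.7 degrees, less where a joint would pass 70% of its speed; a pose out of reach is approached as far as the arm can. A call with a gripper value outside its range is refused whole. The fingers move at their own pace and stop on an object; FORCE is the grip in N (left out, the last holds). Time passes only in rows, so rows that do not move let the fingers close. It gives the time, the measured TCP pose, the force and the opening at its end, in the units of the state.
- bot.get_state(): the state, without advancing time (a new reading comes with each control period).
- cams.get_image(name): name is "side" or "top" or "wrist"; returns a dict with "img" (480x640x3 uint8, red, green, blue), "mtx" (3x3 intrinsics, pixels), "k1" (the pictures are not rectified: a ray, as slopes to the right and down, at radius r is drawn at 1 + k1 r^2 times it, then the intrinsics apply), "R" (3x3) and "t" (3): a world point X has camera coordinates R X + t; the wrist camera has in their place "T_tool_cam" (4x4, takes a point from camera to tool coordinates, whose origin is the TCP and whose axes are the flange's). Camera axes: x right, y down, z forward; pixel columns grow to the right and rows downward; lengths in mm; the calibration is good to about 2 mm. A picture is of the moment at which its call begins: read the wrist's pose just before it. There is no depth.
- bot.sign_off(): hands the job in, once; it reports no verdict.
The state is a dict: "t": time; "joints": joint angles; "joint_velocities": joint speeds; "effort": joint torques, N m; "eef_pos": TCP position; "eef_rot": TCP orientation; "ft_force": force on the tool from outside, world axes, zero at the start; "ft_torque": the same for the moment, N m; "opening": finger opening in mm.
Only numpy, scipy, OpenCV 4.12 (cv2) and the standard library are available. Lean on these libraries where they do the work, as an engineer would, in place of code of your own. Each camera call takes 0.05 s, during which the arm holds its last target. There are 200 camera calls.

## Working session

There is one attempt and no reset: what is moved stays moved. The work goes in short steps, Python scripts to look and compute and a shell command to move; the robot and the scene stay as the last step left them, time stands still between calls to the robot, and variables do not carry over. Pictures are saved under pics/ and viewed, about 8 in all and at most 12, crops included, and the job is handed in when it is done.

```bash
mkdir -p pics; cat > h.py <<'E'
import numpy as np, cv2
from workcell import bot, cams
from scipy.spatial.transform import Rotation as Ro
def shot(n,f,crop=None,s=1):
    st=bot.get_state(); d=cams.get_image(n)
    im=cv2.cvtColor(d['img'],cv2.COLOR_RGB2BGR)
    np.savez('pics/'+f+'.npz',pos=st['eef_pos'],rot=st['eef_rot'],**{k:v for k,v in d.items()})
    view(im,f,crop,s); return d
def view(im,f,crop=None,s=1):
    if crop: x0,y0,x1,y1=crop; im=im[y0:y1,x0:x1]
    cv2.imwrite('pics/'+f+'.png',cv2.resize(im,None,fx=s,fy=s,interpolation=cv2.INTER_CUBIC))
def ray(f,u,v):
    d=np.load('pics/'+f+'.npz'); K=d['mtx']; k=float(d['k1'])
    a=np.array([(u-K[0,2])/K[0,0],(v-K[1,2])/K[1,1]]); b=a.copy()
    for _ in range(30): b=a/(1+k*(b@b))
    c=np.array([b[0],b[1],1])
    if 'R' in d: R=d['R'];t=d['t']; return -R.T@t, R.T@c
    T=d['T_tool_cam']; Rt=Ro.from_rotvec(d['rot']).as_matrix()
    return Rt@T[:3,3]+d['pos'], Rt@T[:3,:3]@c
def at(f,u,v,z):
    o,r=ray(f,u,v); return o+r*(z-o[2])/r[2]
def proj(f,X):
    d=np.load('pics/'+f+'.npz'); K=d['mtx']; k=float(d['k1'])
    if 'R' in d: c=d['R']@np.array(X)+d['t']
    else:
        T=d['T_tool_cam']; Rt=Ro.from_rotvec(d['rot']).as_matrix()
        c=T[:3,:3].T@(Rt.T@(np.array(X)-d['pos'])-T[:3,3])
    b=c[:2]/c[2]; b=b*(1+k*(b@b)); return K[:2,:2]@b+K[:2,2]
E
python3 - <<'E'
from h import *
s=bot.get_state(); print(s)
print(Ro.from_rotvec(s['eef_rot']).as_matrix().round(3))
for n in('top','side','wrist'): d=shot(n,n+'0')
print(d['T_tool_cam'])
E
```

```text
{'t': 0.0, 'joints': array([-1.33178036e+00,  2.59361224e-01,  1.53608955e+00,  9.63242493e-07,
        1.34800661e+00, -2.02821642e-01]), 'joint_velocities': array([ 4.92323616e-06, -5.89069772e-04, -1.31433708e-03,  2.98124708e-04,
        2.26898124e-03, -3.50697562e-04]), 'effort': array([-1.89259445e-03, -4.46029401e+01, -2.90569210e+01, -4.01461566e-04,
        1.19186385e-02,  8.31097367e-06]), 'eef_pos': array([ 235.07121849, -496.68344808,  249.46226488]), 'eef_rot': array([-3.06342199e+00, -6.87996359e-01,  5.14999641e-05]), 'ft_force': array([ 0.88802121, -0.66656925,  0.18548799]), 'ft_torque': array([ 0.01465715, -0.00363081, -0.05836844]), 'opening': 85.74453913154474}
[[ 0.904  0.428 -0.   ]
 [ 0.428 -0.904  0.002]
 [ 0.    -0.002 -1.   ]]
[[-1.83122224e-04 -9.50359461e-01 -3.11154078e-01  7.96520908e+01]
 [ 9.99999964e-01 -2.35093885e-04  1.29522583e-04 -7.16449731e-01]
 [-1.96243433e-04 -3.11154043e-01  9.50359470e-01 -1.22409215e+02]
 [ 0.00000000e+00  0.00000000e+00  0.00000000e+00  1.00000000e+00]]
```

View pics/top0.png

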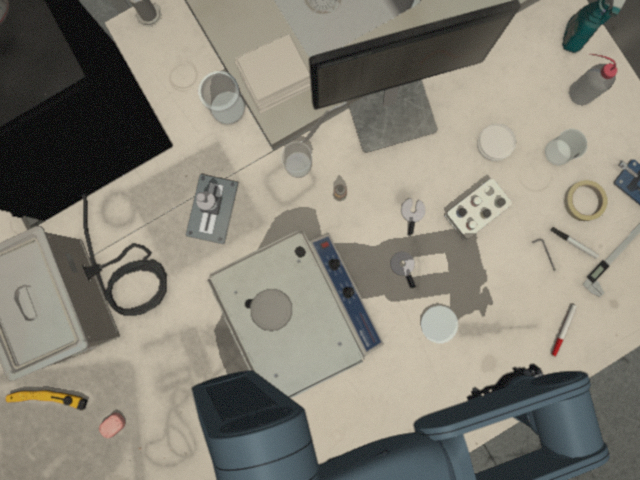

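View pics/side0.png

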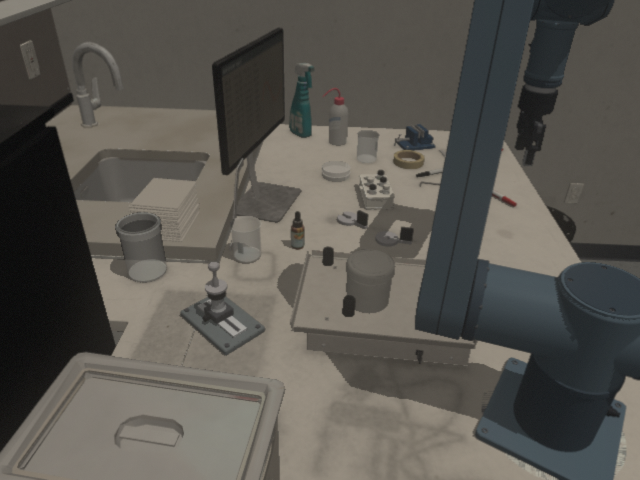

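View pics/wrist0.png

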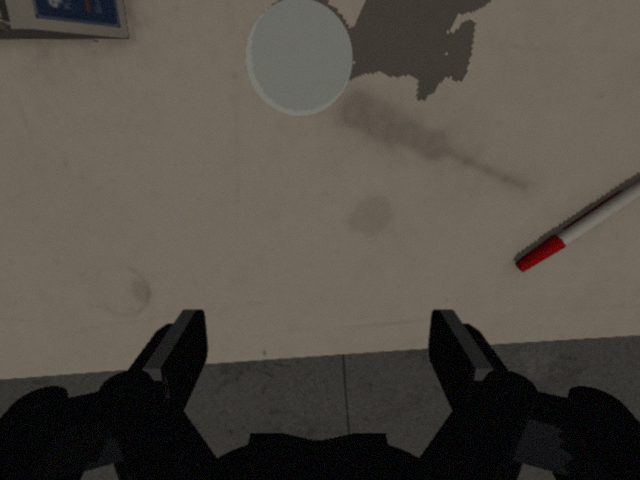

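Three pictures viewed. In the top view, two weights lie at about (413,208) and (404,262), the stand at (212,208), the shaker and jar between, and the bath at the left. I'll enlarge both areas.

```bash
python3 - <<'E'
from h import *
im=cv2.imread('pics/top0.png'); s=cv2.imread('pics/side0.png')
f=lambda a:cv2.resize(a,(400,300) ,interpolation=cv2.INTER_CUBIC)
a=f(im[190:295,340:480]);b=f(im[165:249,160:272]);c=f(s[200:260,330:410]) ;d=f(s[255:360,170:310])
cv2.imwrite('pics/c1.png',np.vstack([np.hstack([a*1,b]),np.hstack([c,d])]))
for n,u,v,z in[('A disc',413,208,10),('A fin',410,229,45),('B disc',402,263,10),('B fin',411,283,45),('knob',203,200,148),('base',212,208,14),('jar',270,310,170)]: print(n,at('top0',u,v,z).round(1))
E
```

```text
A disc [ 625.6 -374.7   10. ]
A fin [ 569.5 -360.8   45. ]
B disc [ 489.1 -344.5   10. ]
B fin [ 439.4 -360.5   45. ]
knob [628.1 118.7 148. ]
base [629.2 125.2  14. ]
jar [382.3 -35.  170. ]
```

View pics/c1.png

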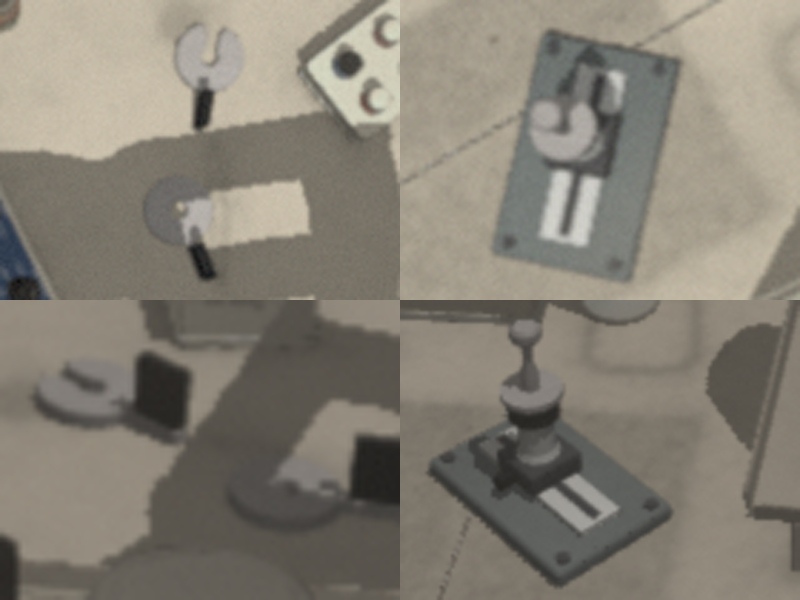

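Picture 4 viewed. The slotted weight is the upper one in the top view: its gap opens upward, the disc is at about (413,210), and the fin points down. The lower one, in shadow, is the closed weight. The knob is at (201.7,196.6) in the top view and (213.8,266.5) in the side view.

```bash
python3 - <<'E'
from h import *
C=[at('top0',160+x/3.571,165+y/3.571,14) for x,y in[(145,30),(280,62),(232,280),(95,250)]]
C=np.array(C);print(C.round(1),[np.linalg.norm(C[i]-C[i-1]).round(1) for i in range(4)])
c=C.mean(0); ax=(C[0]+C[1]-C[2]-C[3])[:2]; yaw=np.arctan2(ax[1],ax[0]); print('base',c.round(1),np.degrees(yaw))
k=at('top0',201.7,196.6,142); p=at('top0',160+165/3.571,165+130/3.571,95)
R=np.array([[np.cos(yaw),np.sin(yaw)],[-np.sin(yaw),np.cos(yaw)]])
print('knob',k,R@(k-c)[:2],'plate',p,R@(p-c)[:2], 'knob side',at('side0',213.8,266.5,142), R@(at('side0',213.8,266.5,142)-c)[:2])
sp=at('side0',170+133/2.857,255+92/2.857,95);print('plate side',sp,R@(sp-c)[:2])
g=lambda x,y,z:at('top0',340+x/2.857,190+y/2.857,z)
d=g(209,58,10);print('disc',d,'gap rim',g(213,28,10),'fin far top',g(202,126,45),'fin near top',g(204,92,45),'side disc',at('side0',330+88/5,200+88/5,10))
for n in('top0','side0'): print(n,ray(n,320,240)[0])
E
```

```text
[[717.  155.1  14. ]
 [693.2  59.8  14. ]
 [540.6  92.   14. ]
 [562.2 187.8  14. ]] [np.float64(158.2), np.float64(98.2), np.float64(156.0), np.float64(98.2)]
base [628.2 123.7  14. ] -11.928395950134334
knob [636.91275551 123.09909223 142.        ] [8.6125187  1.22592533] plate [633.19329688 122.69809725  95.        ] [5.05625686 0.06481757] knob side [631.0182471  126.65740726 142.        ] [2.10982738 3.48907378]
plate side [627.08932844 129.38310132  95.        ] [-2.29762413  5.34384633]
disc [ 619.86412126 -374.98282629   10.        ] gap rim [ 646.229938   -379.09518974   10.        ] fin far top [ 557.12422786 -362.26037335   45.        ] fin near top [ 586.03016298 -364.59788728   45.        ] side disc [ 615.6210811  -369.00384918   10.        ]
top0 [ 427.46036164 -156.6799931  1405.58109355]
side0 [ 41.11345291 692.87596963 736.63093894]
```

```bash
python3 -m handwheel '[[0.45,0,0,0,8.8],[0.45,0,0,0,8.8],[0.45,0,0,0,8.8],[0.45,0,0,0,8.9],[0.45,0.0386,-0.0235,0,0],[0.45,0.0386,-0.0235,0,0],[0.45,0.0386,-0.0235,0,0],[0.45,0.0386,-0.0235,0,0],[0.45,0.0386,-0.0235,0,0],[0.45,0.0386,-0.0235,0,0],[0.45,0.0386,-0.0235,0,0],[0.45,0.0386,-0.0235,0,0]]' 40
python3 -m handwheel '[[0.45,0,0,0.025,0],[0.45,0,0,0.025,0],[0.45,0,0,0.02,0],[0.45,0,0,0,0]]'
python3 -c "
from h import *
shot('wrist','w1',(120,0,520,400),1.5)"
```

```text
t: 1.65
eef_pos: [573.1, -364.8, 249.8]
eef_rot: [-3.129, 0.273, 0.001]
ft_force: [0.9, -1.6, -0.7]
opening: 47.0
t: 2.15
eef_pos: [570.9, -364.6, 177.8]
eef_rot: [-3.127, 0.273, 0.006]
ft_force: [0.2, -0.8, -0.4]
opening: 47.3
```

View pics/w1.png

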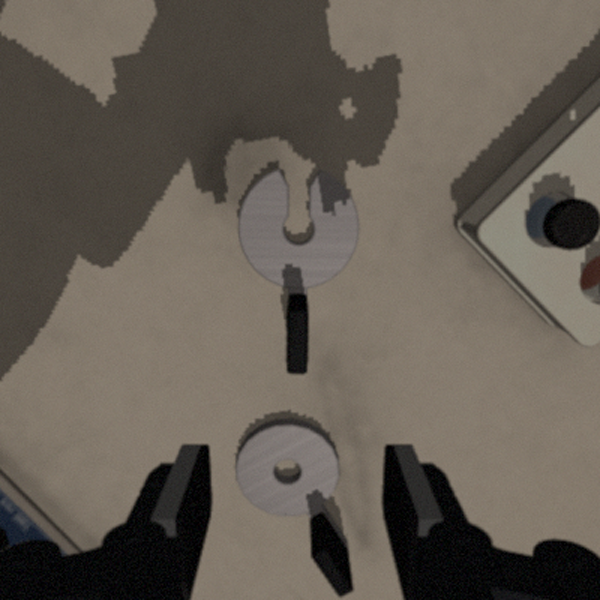

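Picture 5 viewed. The slotted weight is straight ahead, with its disc centre at crop (298,229), gap up, and fin top from (297,295) to (297,372).

```bash
python3 - <<'E'
from h import *
s=bot.get_state();Rt=Ro.from_rotvec(s['eef_rot']).as_matrix()
g=lambda x,y,z:at('w1',120+x/1.5,y/1.5,z)
d=g(298,229,10);t1=g(297.5,296,45);t2=g(297,373,45);r=g(299,168,10)
for n,p in dict(d=d,t1=t1,t2=t2,rim=r,finc=(t1+t2)/2).items(): print(n,p.round(1),(Rt.T@(p-s['eef_pos'])).round(1))
v=d-(t1+t2)/2; print(np.degrees(np.arctan2(v[1],v[0])),np.linalg.norm(v[:2]))
x=Rt[:,0];print('tool yaw',np.degrees(np.arctan2(x[1],x[0])))
E
```

```text
d [ 619. -373.   10.] [ 48.3  -0.4 169.4]
t1 [ 593.6 -368.3   45. ] [ 22.5  -0.6 134.4]
t2 [ 557.4 -361.7   45. ] [-14.3  -0.9 134.5]
rim [ 646.9 -378.4   10. ] [ 76.8   0.  169.3]
finc [ 575.5 -365.    45. ] [  4.1  -0.8 134.4]
-10.36460051884387 44.19421384589151
tool yaw -9.98686729943403
```

```bash
python3 -m handwheel '[[0.45,0.001,-0.0006,0.03,0],[0.45,0,0,0.03,0],[0.45,0,0,0.03,0],[0.45,0,0,0.02,0],[0.45,0,0,0.015,0],[0.45,0,0,0.015,0],[0.45,0,0,0.008,0],[0.45,0,0,0,0],[0.45,0,0,0,0]]' 60
python3 -c "
from h import *
shot('wrist','w2',(120,0,520,400),1)"
```

```text
t: 3.32
eef_pos: [573.4, -365.5, 33.0]
eef_rot: [3.129, -0.273, 0.001]
ft_force: [0.2, 1.1, 0.8]
opening: 46.9
```

```bash
python3 -m handwheel '[[0.45,0,0,0.004,0],[0.6,0,0,0,0],[0.75,0,0,0,0],[1,0,0,0,0],[1,0,0,0,0],[1,0,0,0,0],[1,0,0,0,0]]' 70
python3 -m handwheel '[[1,0,0,-0.01,0],[1,0,0,-0.03,0],[1,0,0,-0.03,0],[1,0,0,-0.03,0],[1,0,0,-0.03,0],[1,0,0,-0.03,0],[1,0,0,-0.03,0],[1,0,0,-0.03,0],[1,0,0,-0.02,0],[1,0,0,-0.01,0],[1,0,0,0,0],[1,0,0,0,0]]'
python3 -c "
from h import *
shot('wrist','w3',(120,0,520,400),1.5)"
```

```text
t: 4.25
eef_pos: [573.0, -365.3, 28.5]
eef_rot: [3.129, -0.273, 0.0]
ft_force: [-0.3, 0.1, 1.2]
opening: 8.9
t: 5.75
eef_pos: [572.6, -364.8, 276.9]
eef_rot: [-3.128, 0.273, 0.003]
ft_force: [-0.3, 0.1, -2.8]
opening: 9.1
```

View pics/w3.png

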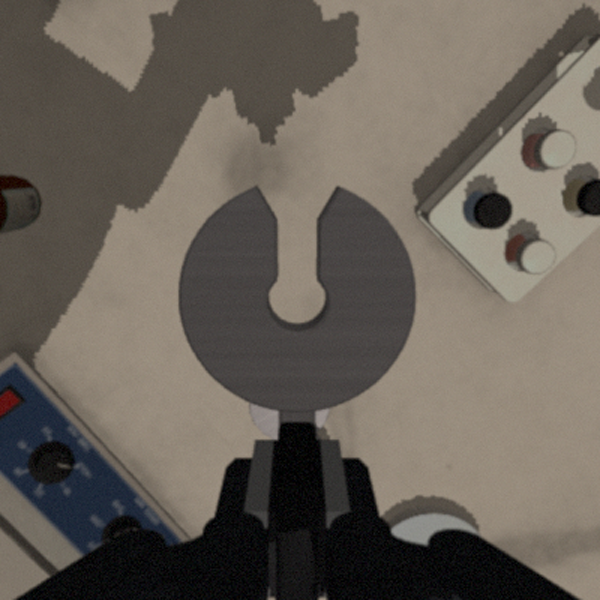

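Picture 6 viewed. The weight is held square in the fingers, with the eye at crop (297,297) and the gap pointing straight ahead.

```bash
python3 - <<'E'
from h import *
s=bot.get_state();Rt=Ro.from_rotvec(s['eef_rot']).as_matrix();p=s['eef_pos']
e=at('w3',120+297/1.5,297/1.5,p[2]-18.5); e2=at('w3',120+298/1.5,190/1.5,p[2]-18.5)
print('eye in tool',Rt.T@(e-p),'mouth',Rt.T@(e2-p))
yaw=np.radians(-11.9);c=np.array([628.2,123.7]);ux=np.array([np.cos(yaw),np.sin(yaw)])
tcp=c+ux*(5-70-48); a=np.radians(-10)
d=tcp-p[:2]; print(tcp,'delta tool',[d@[np.cos(a),np.sin(a)],d@[np.sin(a),-np.cos(a)]])
E
```

```text
eye in tool [48.26684085 -0.17478931 18.39369752] mouth [7.37845987e+01 5.56982704e-02 1.83370217e+01]
[517.62848468 147.00107295] delta tool [np.float64(-142.98944617199226), np.float64(-494.4803797165326)]
```

```bash
python3 -m handwheel '[[1,-0.007,-0.025,0,0],[1,-0.0125,-0.043,0,0],[1,-0.0125,-0.043,0,0],[1,-0.0125,-0.043,0,0],[1,-0.0125,-0.043,0,0],[1,-0.0125,-0.043,0,0],[1,-0.0125,-0.043,0,0],[1,-0.0125,-0.043,0,0],[1,-0.0125,-0.043,0,0],[1,-0.0125,-0.043,0,0],[1,-0.0125,-0.043,0,0],[1,-0.011,-0.039,0,1.9]]'
python3 -m handwheel '[[1,0,0,0.02,0],[1,0,0,0.03,0],[1,0,0,0.03,0],[1,0,0,0.02,0],[1,0,0,0,0],[1,0,0,0,0]]'
python3 -c "
from h import *
shot('wrist','w4',(120,0,520,400),1.5)
s=bot.get_state();x=Ro.from_rotvec(s['eef_rot']).as_matrix()
print(x.round(4),np.degrees(np.arctan2(x[1,0],x[0,0])))"
```

```text
t: 7.3
eef_pos: [517.1, 147.7, 277.6]
eef_rot: [3.125, -0.326, -0.002]
ft_force: [0.6, -0.7, -2.3]
opening: 9.1
t: 8.05
eef_pos: [518.2, 146.2, 178.8]
eef_rot: [-3.125, 0.325, -0.001]
ft_force: [0.5, -0.1, -1.0]
opening: 9.4
[[ 9.785e-01 -2.060e-01  1.600e-03]
 [-2.060e-01 -9.785e-01  1.000e-04]
 [ 1.500e-03 -5.000e-04 -1.000e+00]] -11.890420032731464
```

View pics/w4.png

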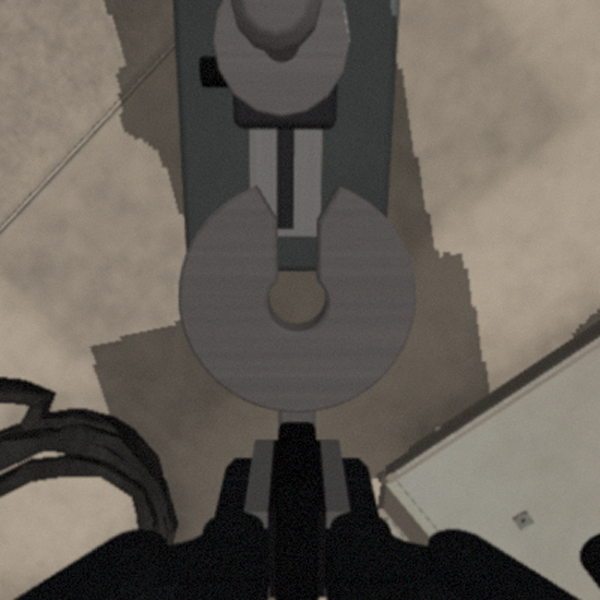

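Picture 7 viewed. The plate circle is centred at about crop (281.5,48), with the knob and neck above it at x≈277–280, slightly left of the gap line (297). I'll work out the offset in tool axes.

```bash
python3 - <<'E'
from h import *
d=np.load('pics/w4.npz');p=d['pos'];Rt=Ro.from_rotvec(d['rot']).as_matrix()
g=lambda x,y,z:at('w4',120+x/1.5,y/1.5,z)
f=lambda n,q:print(n,q.round(1),(Rt.T@(q-p)).round(1))
f('plate c',g(281.5,48,95));f('plate L',g(214,48,95));f('plate R',g(349,48,95));f('plate near',g(281.5,115,95))
f('neck base',g(281,60,116));f('knob L',g(231,3,142));f('knob R',g(322,3,142));
f('eye',g(297.5,297,p[2]-18.5))
for y in (0,100,230): pass
f('baseL',g(188,240,14));f('baseR',g(390,215,14))
f('baseL2',g(177,20,14));f('baseR2',g(398,20,14))
E
python3 - <<'E'
from h import *
cv2.imwrite('pics/none.png',np.zeros((2,2)))
E
```

```text
plate c [631.3 127.6  95. ] [114.5  -5.1  83.9]
plate L [635.8 148.6  95. ] [114.5 -26.6  83.9]
plate R [626.9 106.5  95. ] [114.5  16.4  83.9]
plate near [612.2 131.8  95. ] [94.9 -5.3 83.9]
neck base [624.8 128.6 116. ] [107.9  -4.8  62.9]
knob L [635.1 137.9 142. ] [116.1 -16.   36.9]
knob R [630.6 116.5 142. ] [116.1   5.8  36.9]
eye [565.4 136.3 160.3] [48.3 -0.  18.5]
baseL [572.8 189.4  14. ] [ 44.5 -53.5 164.9]
baseR [564.2  90.7  14. ] [ 56.4  44.9 164.8]
baseL2 [665.2 168.9  14. ] [139.1 -52.5 164.9]
baseR2 [645.3  74.5  14. ] [139.1  44.  164.9][ WARN:0@0.473] global loadsave.cpp:1063 imwrite_ Unsupported depth image for selected encoder is fallbacked to CV_8U.
```

```bash
python3 -m handwheel '[[1,0,-0.005,0.01,0],[1,0,0,0.012,0],[1,0,0,0.0075,0],[1,0,0,0,0],[1,0.015,0,0,0],[1,0.015,0,0,0],[1,0,0,0,0],[1,0,0,0,0]]'
python3 -c "
from h import *
shot('wrist','w5',(170,0,470,225),2.6)
print(bot.get_state()['eef_pos'])"
```

```text
t: 9.1
eef_pos: [548.2, 144.7, 148.7]
eef_rot: [3.125, -0.326, -0.001]
ft_force: [-0.4, 0.1, -1.6]
opening: 9.0
[547.92826941 144.81466591 148.65237656]
```

View pics/w5.png

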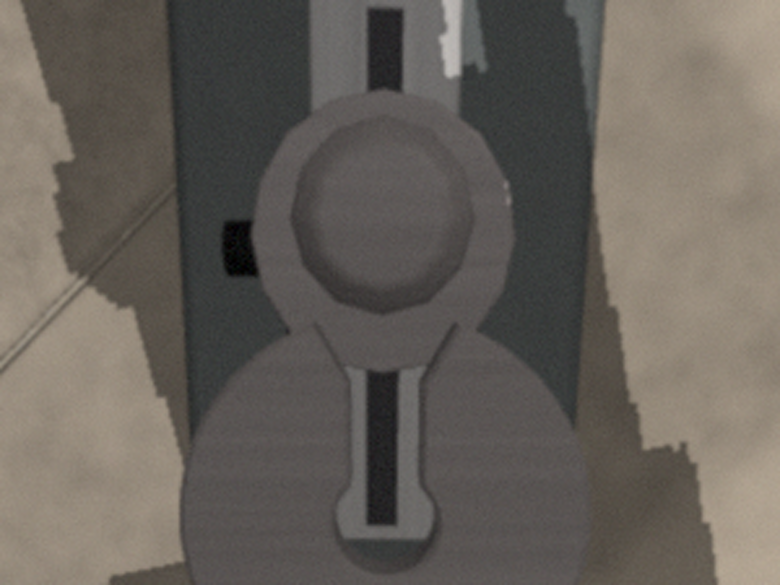

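Picture 8 viewed. The knob is centred at crop (382,213), the plate at (383,235), and the gap's line at x≈387. Lateral error is about 0.6 mm. Next I'll compute the remaining distance.

```bash
python3 - <<'E'
from h import *
d=np.load('pics/w5.npz');p=d['pos'];Rt=Ro.from_rotvec(d['rot']).as_matrix()
g=lambda x,y,z:at('w5',170+x/2.6,y/2.6,z)
f=lambda n,q:print(n,q.round(1),(Rt.T@(q-p)).round(1))
f('knob',g(382,213,142));f('plate',g(383,225,95));f('plateTop',g(383,90,95));f('eye',g(386,521,p[2]-18.5));f('gap',g(387,400,p[2]-18.5));f('L',g(181,521,p[2]-18.5));f('R',g(590,521,p[2]-18.5))
E
```

```text
knob [634.  127.2 142. ] [87.6 -0.5  6.6]
plate [635.1 126.9  95. ] [88.8 -0.5 53.6]
plateTop [654.3 122.8  95. ] [108.4  -0.4  53.6]
eye [594.5 134.9 130.2] [47.4  0.  18.5]
gap [611.2 131.3 130.2] [64.4  0.1 18.5]
L [600.6 163.7 130.2] [ 47.4 -29.4  18.5]
R [588.5 106.3 130.2] [47.4 29.2 18.5]
```

```bash
python3 -m handwheel '[[1,0.004,-0.0005,0,0],[1,0.006,0,0,0],[1,0.006,0,0,0],[1,0.006,0,0,0],[1,0.004,0,0,0],[1,0,0,0,0],[1,0,0,0,0]]'
python3 -m handwheel '[[1,0.004,0,0,0],[1,0.004,0,0,0],[1,0.002,0,0,0],[1,0,0,0,0],[1,0,0,0,0]]'
python3 -m handwheel '[[1,0.002,0,0,0],[1,0,0,0,0],[1,0,0,0,0]]'
```

```text
t: 10.02
eef_pos: [573.6, 140.0, 148.7]
eef_rot: [3.125, -0.325, -0.001]
ft_force: [-0.4, -0.7, -2.5]
opening: 9.2
t: 10.65
eef_pos: [583.4, 138.0, 148.7]
eef_rot: [3.125, -0.325, -0.0]
ft_force: [0.2, 0.0, -2.9]
opening: 9.4
t: 11.02
eef_pos: [585.5, 137.5, 148.8]
eef_rot: [-3.125, 0.325, 0.0]
ft_force: [0.5, 0.4, -2.3]
opening: 9.2
```

```bash
python3 -m handwheel '[[1,0.002,0,0,0],[1,0,0,0,0],[1,0,0,0,0],[1,0,0,0,0]]';python3 -m handwheel '[[1,0.0015,0,0,0],[1,0,0,0,0],[1,0,0,0,0],[1,0,0,0,0]]';python3 -m handwheel '[[1,0.001,0,0,0],[1,0,0,0,0],[1,0,0,0,0],[1,0,0,0,0]]'
```

```text
t: 11.52
eef_pos: [587.4, 137.1, 148.8]
eef_rot: [3.125, -0.325, -0.0]
ft_force: [-0.4, 0.2, -1.7]
opening: 9.1
t: 12.02
eef_pos: [588.9, 136.8, 148.8]
eef_rot: [3.125, -0.325, -0.0]
ft_force: [0.3, -0.3, -2.0]
opening: 9.0
t: 12.52
eef_pos: [589.9, 136.6, 148.8]
eef_rot: [-3.125, 0.325, 0.0]
ft_force: [-0.0, 0.5, -1.5]
opening: 9.0
```

Travelled 42.7 mm with no contact yet. Contact is expected at about 43.4, so I'll continue in 1 mm steps.

```bash
for i in 1; do :; done; python3 -m handwheel '[[1,0.001,0,0,0],[1,0,0,0,0],[1,0,0,0,0],[1,0,0,0,0]]' | sed -n 2,4p;python3 -m handwheel '[[1,0.001,0,0,0],[1,0,0,0,0],[1,0,0,0,0],[1,0,0,0,0]]'| sed -n 2,4p;python3 -m handwheel '[[1,0.001,0,0,0],[1,0,0,0,0],[1,0,0,0,0],[1,0,0,0,0]]'| sed -n 2,4p
```

```text
eef_pos: [590.9, 136.4, 148.8]
eef_rot: [-3.125, 0.325, 0.0]
ft_force: [-0.1, -0.0, -2.1]
eef_pos: [591.9, 136.2, 148.8]
eef_rot: [-3.125, 0.325, 0.0]
ft_force: [-0.6, 0.1, -1.7]
eef_pos: [592.6, 136.0, 148.7]
eef_rot: [3.125, -0.325, -0.001]
ft_force: [-0.2, 0.6, -2.3]
```

```bash
python3 -m handwheel '[[1,0.001,0,0,0],[1,0,0,0,0],[1,0,0,0,0],[1,0,0,0,0]]' | sed -n 2,4p;python3 -m handwheel '[[1,0.001,0,0,0],[1,0,0,0,0],[1,0,0,0,0],[1,0,0,0,0]]'| sed -n 2,4p
python3 - <<'E'
from h import *
shot('wrist','w6');shot('side','s6')
a=cv2.imread('pics/w6.png')[0:240,200:440];b=cv2.imread('pics/s6.png')[225:345,150:270]
cv2.imwrite('pics/c6.png',np.hstack([cv2.resize(q,(400,400),interpolation=cv2.INTER_CUBIC) for q in(a,b)]))
E
```

```text
eef_pos: [593.6, 135.8, 148.7]
eef_rot: [-3.125, 0.325, 0.001]
ft_force: [-2.6, 0.8, -1.4]
eef_pos: [594.4, 135.7, 148.7]
eef_rot: [3.125, -0.325, -0.001]
ft_force: [-5.0, 1.2, -0.6]
```

View pics/c6.png

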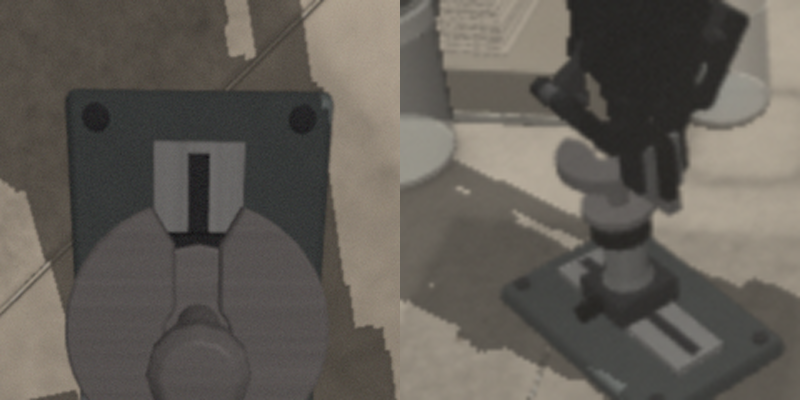

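Picture 9 viewed. The neck sits through the gap in the eye, with the knob above the disc and centred in the gap. Contact began at TCP x≈592.8, and the push is now 5 N. I'll back off 5.6 mm to centre it, then lower.

```bash
python3 -m handwheel '[[1,-0.003,0,0,0],[1,-0.0026,0,0,0],[1,0,0,0,0],[1,0,0,0,0]]' | sed -n 2,4p;python3 -m handwheel '[[1,0,0,0.003,0],[1,0,0,0.003,0],[1,0,0,0.002,0],[1,0,0,0,0],[1,0,0,0,0],[1,0,0,0,0]]'| sed -n 2,4p;python3 -m handwheel '[[1,0,0,0.003,0],[1,0,0,0.003,0],[1,0,0,0,0],[1,0,0,0,0],[1,0,0,0,0]]'| sed -n 2,4p
```

```text
eef_pos: [589.9, 136.6, 149.1]
eef_rot: [-3.125, 0.325, -0.002]
ft_force: [-0.3, 0.5, -1.6]
eef_pos: [589.4, 136.7, 140.9]
eef_rot: [-3.125, 0.325, -0.0]
ft_force: [-0.6, -0.3, -0.8]
eef_pos: [589.4, 136.7, 134.9]
eef_rot: [-3.125, 0.325, -0.0]
ft_force: [0.2, 0.1, -2.2]
```

```bash
python3 -m handwheel '[[1,0,0,0.003,0],[1,0,0,0.003,0],[1,0,0,0.002,0],[1,0,0,0.001,0],[1,0,0,0,0],[1,0,0,0,0],[1,0,0,0,0]]' | sed -n 2,4p;python3 -m handwheel '[[1,0,0,0.001,0],[1,0,0,0.001,0],[1,0,0,0,0],[1,0,0,0,0],[1,0,0,0,0]]'| sed -n 2,4p;python3 -m handwheel '[[1,0,0,0.001,0],[1,0,0,0,0],[1,0,0,0,0],[1,0,0,0,0]]'| sed -n 2,4p
```

```text
eef_pos: [589.4, 136.7, 125.9]
eef_rot: [-3.125, 0.325, -0.0]
ft_force: [0.5, 0.5, -2.7]
eef_pos: [589.4, 136.7, 123.8]
eef_rot: [-3.125, 0.325, -0.0]
ft_force: [-0.8, 0.0, -2.3]
eef_pos: [589.5, 136.7, 123.0]
eef_rot: [-3.125, 0.325, -0.001]
ft_force: [-0.4, 0.5, 0.2]
```

```bash
python3 -m handwheel '[[1,0,0,0.0005,0],[1,0,0,0,0],[1,0,0,0,0],[1,0,0,0,0]]' | sed -n 2,4p;python3 -m handwheel '[[0.85,0,0,0,0],[0.75,0,0,0,0],[0.6,0,0,0,0],[0.5,0,0,0,0],[0.5,0,0,0,0],[0.5,0,0,0,0]]'
python3 - <<'E'
from h import *
shot('wrist','w7');shot('side','s7')
a=cv2.imread('pics/w7.png')[60:400,150:490];b=cv2.imread('pics/s7.png')[225:345,150:270]
cv2.imwrite('pics/c7.png',np.hstack([cv2.resize(q,(400,400),interpolation=cv2.INTER_CUBIC) for q in(a,b)]))
E
```

```text
eef_pos: [589.5, 136.7, 122.5]
eef_rot: [-3.125, 0.325, -0.001]
ft_force: [-0.5, 0.2, 1.6]
t: 20.25
eef_pos: [589.3, 136.7, 122.3]
eef_rot: [3.125, -0.325, 0.0]
ft_force: [-0.8, -0.3, 0.4]
opening: 42.8
```

View pics/c7.png

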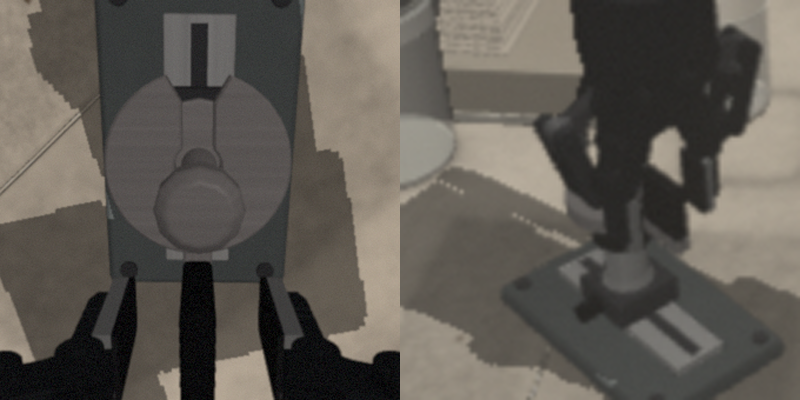

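Picture 10 viewed. The fingers stand clear on both sides of the fin, and the disc lies round the rod under the knob. Next I'll go straight up and look again.

```bash
python3 -m handwheel '[[0.5,0,0,-0.01,0],[0.5,0,0,-0.02,0],[0.5,0,0,-0.03,0],[0.5,0,0,-0.03,0],[0.5,0,0,-0.03,0],[0.5,-0.02,0,-0.03,0],[0.5,-0.03,0,-0.02,0],[0.5,-0.03,0,0,0],[0.5,-0.02,0,0,0],[0.5,0,0,0,0],[0.5,0,0,0,0],[0.5,0,0,0,0]]'
python3 - <<'E'
from h import *
shot('top','t8');shot('side','s8');shot('wrist','w8')
a=cv2.imread('pics/w8.png')[0:300,170:470];b=cv2.imread('pics/s8.png')[235:355,150:270]
cv2.imwrite('pics/c8.png',np.hstack([cv2.resize(q,(400,400),interpolation=cv2.INTER_CUBIC) for q in(a,b)]))
E
```

```text
t: 21.85
eef_pos: [492.3, 157.0, 292.3]
eef_rot: [3.125, -0.326, 0.0]
ft_force: [-0.3, -0.9, 0.2]
opening: 42.3
```

View pics/c8.png

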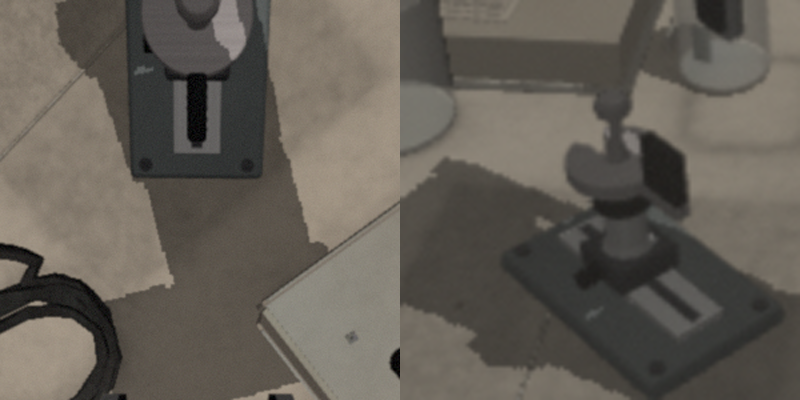

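View pics/t8.png

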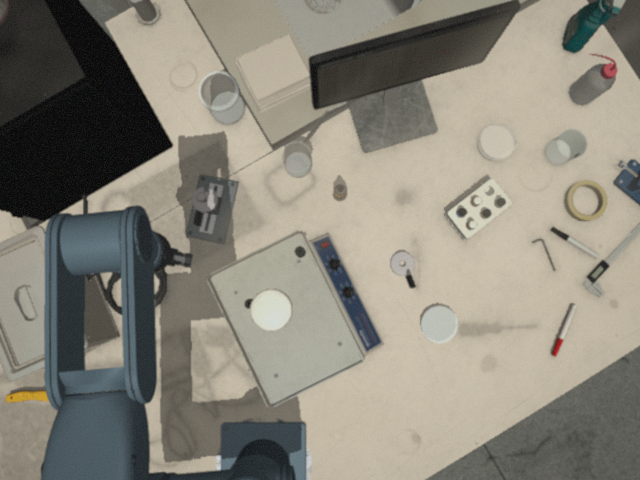

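Pictures 11 and 12 viewed, which is the limit. The weight is on the plate with the fin towards the robot. The other weight, beaker, dropper and dish stand where they were. The disc may look slightly tilted in the side view, so I'll test that numerically against a level model.

```bash
python3 - <<'E'
from h import *
px=lambda x,y:np.array([150+(x-400)/3.3333,235+y/3.3333])
a=np.radians(-11.9);ux=np.array([np.cos(a),np.sin(a),0]);uy=np.array([-np.sin(a),np.cos(a),0]);uz=np.array([0,0,1.])
ax=np.array([636.4,126.8,0]); 
im=cv2.imread('pics/s8.png'); g=cv2.cvtColor(im,cv2.COLOR_BGR2GRAY)
# black fin mask
m=(g[265:310,215:245]<42).astype(np.uint8); n,l,s,c=cv2.connectedComponentsWithStats(m)
i=1+s[1:,4].argmax(); pts=np.argwhere(l==i)[:,::-1]+[215,265]
print('fin mask bbox',pts.min(0),pts.max(0),'centroid',pts.mean(0),len(pts)); h=cv2.convexHull(pts.astype(np.int32)); print(cv2.approxPolyDP(h,2,True)[:,0].tolist())
k=px(612,103); off=k-proj('s8',ax+uz*142); print('knob offset px',off)
for t in(-6,-3,0,3,6,12):
    r=np.radians(t); X=np.cos(r)*ux-np.sin(r)*uz; Z=np.cos(r)*uz+np.sin(r)*ux; o=ax+uz*95
    q=[proj('s8',o+X*x+uy*y+Z*z)+off for x,y,z in[(-64,5,45),(-32,5,45),(-64,5,9),(-32,5,9),(-48,0,27)]]
    print('pitch',t,np.round(q,1).tolist(),'disc L/R rim',[np.round(proj('s8',o+X*np.cos(b)*30+uy*np.sin(b)*30+Z*10)+off,1).tolist() for b in(0,np.pi/2,np.pi,-np.pi/2)])
E
```

```text
fin mask bbox [223 276] [235 296] centroid [228.47058824 285.9144385 ] 187
[[233, 296], [223, 289], [223, 276], [233, 282]]
knob offset px [1.96067398 0.31160341]
pitch -6 [[233.7, 286.9], [223.2, 277.8], [233.9, 300.8], [223.6, 291.7], [230.7, 288.2]] disc L/R rim [[206.6, 273.4], [202.8, 288.1], [225.0, 289.6], [228.2, 274.9]]
pitch -3 [[232.9, 284.9], [222.4, 276.5], [233.7, 299.4], [223.4, 290.9], [230.2, 286.8]] disc L/R rim [[206.5, 273.9], [202.6, 288.0], [224.8, 288.9], [228.0, 274.8]]
pitch 0 [[232.0, 282.9], [221.6, 275.2], [233.4, 297.9], [223.2, 290.2], [229.7, 285.4]] disc L/R rim [[206.4, 274.4], [202.5, 287.8], [224.6, 288.1], [227.8, 274.7]]
pitch 3 [[231.0, 280.9], [220.7, 274.0], [233.1, 296.4], [222.9, 289.4], [229.1, 284.0]] disc L/R rim [[206.4, 274.9], [202.3, 287.7], [224.4, 287.4], [227.7, 274.6]]
pitch 6 [[230.1, 278.9], [219.9, 272.7], [232.7, 294.9], [222.7, 288.5], [228.5, 282.7]] disc L/R rim [[206.3, 275.5], [202.2, 287.6], [224.1, 286.6], [227.5, 274.5]]
pitch 12 [[227.9, 275.0], [218.1, 270.4], [231.8, 291.7], [222.1, 286.9], [227.1, 279.9]] disc L/R rim [[206.3, 276.6], [201.8, 287.4], [223.5, 285.0], [227.2, 274.3]]
```

The measured fin corners, (233,282), (223,276), (233,296) and (223,289), match the level model within about 1.5 px. The weight lies flat.

```bash
python3 -c "
from workcell import bot
s=bot.get_state();print(s['t'],s['eef_pos'],s['ft_force']);print(bot.sign_off())"
```

```text
22.0 [491.93656062 157.10011419 292.00865886] [ 0.46311748 -0.21682877 -0.30810374]
the job is handed in; nothing more can be done
None
```

The slotted weight is on the calibration stand, lying on the round plate below the knob and let go. I handed the job in at 22.0 s of the 58 s allowed.

- **Threading and seating:** I carried the weight over the shaker and slid it through its gap onto the neck. The eye touched the rod at about 5 N. I backed off 5.6 mm to centre it, lowered until the plate took the load with the gripper pressing about 4 N at most, opened the fingers and went straight up clear of the stand.
- **Lies flat:** The last side view looked slightly tilted. The fin corners I measured match a level weight within about 1.5 px, so flat to within a few degrees.
- **Other things:** In the final top view the ring weight, beaker, dropper and petri dish look unmoved. I judged that by eye and did not measure it.
- **Disagreements:** The first top and side estimates of the knob differed by about 6 to 7 mm. Contact came about 2.5 mm later than the wrist camera predicted. Feeling for the rod settled both.

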